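# Seat the loose plug of a gauge cock

### The arm

A 6-joint arm with a two-finger parallel gripper is mounted at the origin on the work surface. World frame = base frame: x ahead of the robot, y to its left, z up, the work surface at z = 0. Lengths are in m, angles in rad, forces in N, time in s.
With the tool pointing down it reaches from about 0.35 to 0.975 m from the base axis. Payload 4.9 kg.
Tool frame: the origin (TCP) lies at the very end of the fingers, on their centre line; the grasp point (between the pads) lies behind it (manip.pinch_z is the y of the grasp point in the tool frame, in m); y points along the fingers, x is the direction in which the jaws open and shut, and the axes are right-handed (so a half turn about y gives the same grasp; the last joint's range is limited). The gripper opens to 85 mm and grips with 20 to 120 N. Pads are 22 mm wide; open, the fingers measure 114 mm over their backs; the gripper's body (76 mm by 85 mm) begins 54 mm behind the grasp point. The pads swing forward as they close: fully open they stand 13 mm farther back than shut.
Start: joints at [1.017, 0.053, 1.613, -0, 1.476, -0.119], TCP at [0.263, 0.567, 0.231] pointing down, gripper open.
Joint ranges: [-3.01, 3.01], [-1.01, 2.22], [0.06, 2.58], [-1.02, 4.17], [0.09, 2.62], [-3.14, 3.14]. Speed limits (rad/s): [2.57, 2.57, 3.14, 3.14, 3.14, 3.14].

### API

Orientations are given as a unit quaternion [w, x, y, z].
In Python, from plant import manip gives the robot as it stands.
- The arm moves only by the tool drive_tool, never from a script. Its argument "motion" is a list of rows, each a list of 3 entries, a list of its own where there are three numbers: the shift along the tool's x, y, z in units of 25 mm (1.0 is 25 mm), then the turn, a rotation vector about the tool's x, y, z in units of 5 degrees (1.0 is 5 degrees), then the closure, from -1 (fully open) to 1 (shut). A call has 1 to 12 rows; each row shifts and turns the commanded pose from where the row before left it, along the tool's axes as they then stand; what a row does not reach is not made up. A row lasts 1/10 s, in which the tool goes at most 50 mm and 8.59 degrees, less where a joint would pass 70% of its speed; a pose out of reach is approached as far as the arm can. A call is refused whole if a number of a shift passes 1 or a number of a turn 1, either way. A call with a gripper value outside its range is refused whole. The fingers move at their own pace and stop on an object; the grip force is fixed at half the most. Time passes only in rows, so rows that do not move let the fingers close. It gives the time, the measured TCP pose, the force and the opening at its end, in the units of the state.
- manip.state(): the state, without advancing time (a new reading comes with each control period).
- manip.grab_frame(name): name is "side" or "top"; returns a dict with "img" (384x512x3 uint8, blue, green, red), "range_z" (384x512 float32, m along the optical axis (not along the pixel's ray), 0 where there is no reading), "camera_matrix" (3x3 intrinsics, pixels), "k1" (the pictures are not rectified: a ray, as slopes to the right and down, at radius r is drawn at 1 + k1 r^2 times it, then the intrinsics apply), "world_from_camera" (4x4, takes a point from camera to world coordinates). Camera axes: x right, y down, z forward; pixel columns grow to the right and rows downward; lengths in m; the calibration is good to about 2 mm. A picture is of the moment at which its call begins.
- manip.job_done(): hands the job in, once; it reports no verdict.
The state is a dict: "time": time; "joint_pos": joint angles; "joint_vel": joint speeds; "joint_efforts": joint torques, N m; "tool_pos": TCP position; "tool_rot": TCP orientation; "contact_force": force on the tool from outside, world axes, zero at the start; "ft_torque": the same for the moment, N m; "gripper_width": opening from 0.0 (shut) to 1.0 (fully open).
Only numpy, scipy, OpenCV 4.12 (cv2) and the standard library are available. Lean on these libraries where they do the work, as an engineer would, in place of code of your own. Each camera call takes 0.05 s, during which the arm holds its last target. There are 200 camera calls.

### The job

One of the three gauge cocks on the bench has had its tapered plug cleaned and left standing proud of its brass body. Take that plug by its T handle, and push it down while turning the handle, so that it beds into its taper: both movements go together, neither pushed home first nor turned first. Stop when the plug is fully home and the handle lies in line with the cock's pipe, the short way round, and let go.

Things in the scene. Friction and masses are not known exactly. Their poses are not given: they have to be found in the camera images.
- cock: The gauge cock with the loose plug: fixed brass cylinder 44 mm across, flat top 58 mm above the bench, with an 18 mm pipe along its x axis (gauge 118 mm off at +x, top 107 mm high; nipple 64 mm off at -x). Origin: on the plug's upright axis at bench level, z up. Two cocks like it, their plugs home (handles some 13 mm lower), stand beside it; which stands where varies.
- handle (a point): Centre of the plug's steel T handle, on the plug's axis: a level bar 50 mm long (its x axis), 10 mm wide (y), 14 mm tall, on a 13 mm stem. 92 mm above the bench when the plug is home, up to 106 mm when raised; bar's underside 27 mm above the brass body's top when home. It turns and rises with the plug.
- plug (a joint): Angle of the handle bar, rad: 0 when in line with the pipe (the cock's x axis), growing anticlockwise seen from above. Starts at 0.85 to 1.25, so is turned clockwise to 0; stops at -0.35 and 1.55. It takes about 0.05 N m to turn and stays where left.
- plug_lift (a joint): How far the plug stands above its home position, m: 0 home (a firm stop), 0.014 fully raised (a stop). Starts at 0.012 to 0.0138. Pushing down takes 5 to 10 N, growing towards home, and it stays where left by friction. It cannot come out.

How it is judged:
On the way:
1. the plug is on its way down (3 to 10.5 mm above home) while the handle is on its way round (0.17 to 0.75 rad from in line) (value of joint plug_lift between 0.003 and 0.0105 m and value of joint plug between 0.17 and 0.75 rad), for 0.1 s.
At the end, for the whole second after the job is handed in: The plug is home (less than 3 mm above its home position) and its handle is in line with the pipe within 0.19 rad (11 degrees), and it stays so (value of joint plug_lift below 0.003 m and value of joint plug between -0.19 and 0.19 rad); the robot touches nothing.
It also fails if it takes over 42 s, if anything falls off the work surface, if the arm or the gripper's body presses on something with over 40 N, if the wrist force passes 120 N, or if a joint passes its speed limit or range.

## Working session

There is one attempt and no reset: what is moved stays moved. The work goes in short steps, Python scripts to look and compute and a tool call to move; the robot and the scene stay as the last step left them, time stands still between calls to the robot, and variables do not carry over. Pictures are saved under pics/ and viewed, about 8 in all and at most 12, crops included, and the job is handed in when it is done.

Besides the shell and the picture viewer there is one more tool, called after ">>>" by a JSON object that holds its "method" and its "body". drive_tool: Moves the arm, as the interface text tells. Its arguments: {"type":"object","properties":{"motion":{"type":"array","items":{"type":"array"}}},"required":["motion"]}

```bash
mkdir -p pics
cat > h.py <<'E'
import numpy as np, cv2
from plant import manip
def grab(n):
    f=manip.grab_frame(n); return f
def pts(f):
    K=f["camera_matrix"];h,w=f["range_z"].shape
    u,v=np.meshgrid(np.arange(w),np.arange(h))
    D=np.array([f["k1"],0,0,0,0.])
    n=cv2.undistortPoints(np.stack([u,v],-1).reshape(-1,1,2).astype(np.float64),K,D).reshape(h,w,2)
    z=f["range_z"]; P=np.dstack([n[...,0]*z,n[...,1]*z,z]); T=f["world_from_camera"]
    W=P@T[:3,:3].T+T[:3,3]; W[z==0]=np.nan
    return W
E
python3 - <<'E'
from h import *
s=manip.state(); print({k:np.round(v,4) for k,v in s.items()}, manip.pinch_z)
ims=[]
for n in("top","side"):
    f=grab(n); cv2.imwrite(f"pics/{n}0.png",f["img"]); np.save(f"pics/{n}0.npy",pts(f)); print(n,np.round(f["world_from_camera"],3).tolist(),f["camera_matrix"].tolist(),f["k1"])
E
```

```text
{'time': np.float64(0.0), 'joint_pos': array([ 1.017 ,  0.0534,  1.6143,  0.    ,  1.476 , -0.119 ]), 'joint_vel': array([ 0.0007, -0.001 ,  0.0017, -0.0008,  0.0002, -0.0002]), 'joint_efforts': array([ 4.00000e-04, -3.93699e+01, -3.70171e+01, -1.00000e-04,
        7.30000e-03, -0.00000e+00]), 'tool_pos': array([0.2629, 0.5663, 0.2301]), 'tool_rot': array([-0.5958,  0.5964,  0.3797, -0.381 ]), 'contact_force': array([ 0.0205, -0.4599,  0.3301]), 'ft_torque': array([-0.0164,  0.0443,  0.0773]), 'gripper_width': np.float64(1.0036)} -0.0187
top [[0.056, -0.967, 0.249, 0.307], [-0.998, -0.056, 0.009, 0.006], [0.005, -0.249, -0.968, 0.995], [0.0, 0.0, 0.0, 1.0]] [[486.2659476515888, 0.0, 244.95256055801275], [0.0, 486.2659476515888, 188.25415234084548], [0.0, 0.0, 1.0]] -0.19423940638591766
side [[0.827, -0.297, 0.478, 0.168], [-0.563, -0.404, 0.721, -0.549], [-0.021, -0.865, -0.501, 0.47], [0.0, 0.0, 0.0, 1.0]] [[347.1762615119409, 0.0, 257.50770292014795], [0.0, 347.1762615119409, 193.1666384704744], [0.0, 0.0, 1.0]] 0.034575784013442266
```

View pics/top0.png

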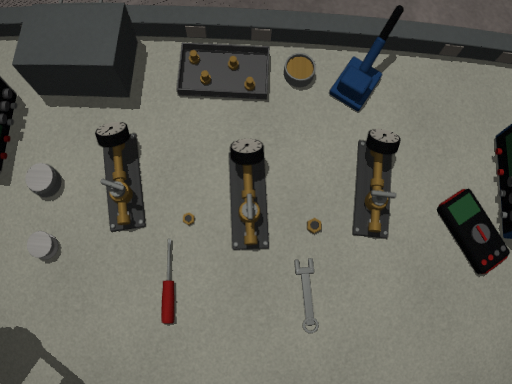

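View pics/side0.png

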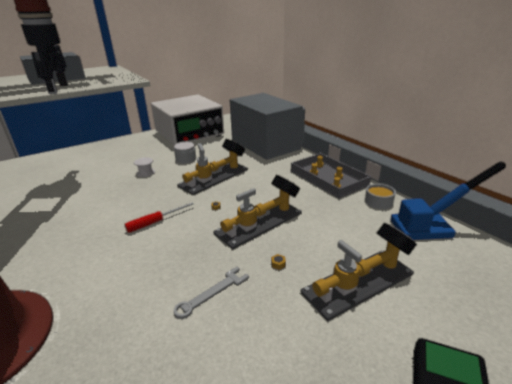

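The top view shows three cocks, with handles at about (113,187), (250,206) and (383,195). Next I measure the handle heights and bar angles.

Run:
```python
from h import *
W=np.load("pics/top0.npy"); im=cv2.imread("pics/top0.png").astype(int)
sat=im.max(2)-im.min(2)
for c,r in((115,187),(250,207),(381,196)):
    m=np.zeros(sat.shape,bool); m[r-28:r+28,c-28:c+28]=1
    h=m&(W[...,2]>.088)&(W[...,2]<.125)&(sat<45)
    n,l,st,ce=cv2.connectedComponentsWithStats(h.astype(np.uint8))
    k=1+np.argmax(st[1:,4]); h=l==k
    P=W[h]; z=np.percentile(P[:,2],[10,50,90])
    (x,y),(w,hh),a=cv2.minAreaRect((P[:,:2]*1000).astype(np.float32))
    u,s,vt=np.linalg.svd(P[:,:2]-P[:,:2].mean(0))
    print("handle",h.sum(),P.mean(0).round(4),z.round(4),"rect",x,y,w,hh,"ang",np.arctan2(vt[0,1],vt[0,0]))
    # brass: pipe
    R=np.zeros(sat.shape,bool); R[r-75:r+45,c-35:c+35]=1
    b=R&(sat>50)&(W[...,2]>.02)&(W[...,2]<.075); B=W[b]
    # gauge
    g=R&(W[...,2]>.09)&(np.arange(384)[:,None]<r-30); G=W[g]
    d=B[:,:2]-B[:,:2].mean(0); u,s,vt=np.linalg.svd(d,full_matrices=False)
    print(" brass",b.sum(),B.mean(0).round(4),"ang",np.arctan2(vt[0,1],vt[0,0]),"gauge",G.mean(0).round(4), G[:,2].max())
i=cv2.imread("pics/top0.png"); j=[cv2.resize(i[r-70:r+50,c-40:c+40],None,fx=3,fy=4.0*3/4,interpolation=cv2.INTER_CUBIC) for c,r in((115,187),(250,207),(381,196))]
cv2.imwrite("pics/crop.png",np.hstack(j))
```

```text
handle 155 [0.5269 0.268  0.1087] [0.1035 0.1098 0.112 ] rect 527.2966918945312 268.4293212890625 49.815773010253906 11.993758201599121 ang -1.8457302511591138
 brass 378 [0.5329 0.2696 0.0485] ang -2.9340692506242463 gauge [0.6297 0.2906 0.0951] 0.10411729419794913
handle 135 [0.5024 0.0051 0.0982] [0.0956 0.0983 0.1004] rect 502.9069519042969 5.161640167236328 48.427818298339844 9.783719062805176 ang -3.052402710231233
 brass 413 [0.5071 0.0062 0.0493] ang -3.045882037774585 gauge [0.6074 0.0159 0.0952] 0.10357800945356377
handle 149 [ 0.5413 -0.2527  0.0972] [0.092  0.0979 0.1005] rect 542.37451171875 -253.27371215820312 47.54463577270508 11.996293067932129 ang -1.6450512604196306
 brass 421 [ 0.5492 -0.2527  0.048 ] ang 3.077535441189275 gauge [ 0.6464 -0.2591  0.0953] 0.10608621327495515
```

View pics/crop.png

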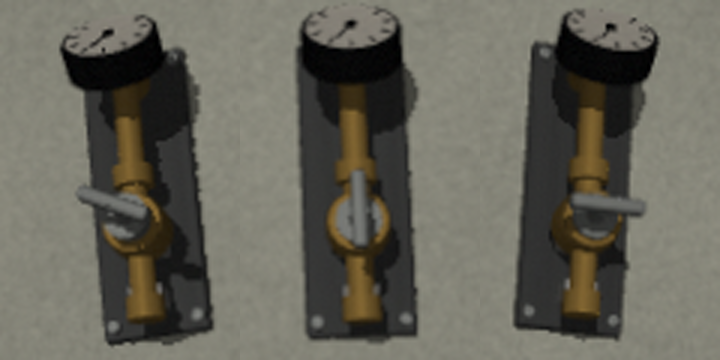

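The left cock is the loose one. Its bar top is at 0.112 m, against 0.098 m on the other two. The bar is at 1.296 rad in the world and the pipe at about 0.21, so the plug angle is about 1.08, within the given range. Next I work out the approach.

```bash
cat >> h.py <<'E'
from scipy.spatial.transform import Rotation as R
def togo(p,ang):
    s=manip.state(); q=np.array(s["tool_rot"]); r=R.from_quat(q[[1,2,3,0]]); M=r.as_matrix()
    x=np.array([np.cos(ang),np.sin(ang),0]); y=np.array([0,0,-1.]); G=np.c_[x,y,np.cross(x,y)]
    d=np.array(p)-s["tool_pos"]
    print("t",round(float(s["time"]),2),"pos",np.round(s["tool_pos"],4),"xang",np.arctan2(M[1,0],M[0,0]).round(3),"yaxis",M[:,1].round(3),"F",np.round(s["contact_force"],1),"w",round(float(s["gripper_width"]),3),"q6",round(float(s["joint_pos"][5]),3))
    print(" shift units now",(M.T@d/.025).round(2)," after turn",(G.T@d/.025).round(2)," turn units",((r.inv()*R.from_matrix(G)).as_rotvec()/np.radians(5)).round(2))
E
python3 -c "
from h import *
for a in(-.275,2.867): togo([.527,.268,.15],a)"
```

```text
t 0.1 pos [0.263  0.5663 0.2302] xang 1.136 yaxis [-0.001 -0.002 -1.   ] F [ 1.3 -0.3 -0.8] w 1.003 q6 -0.119
 shift units now [ -6.37   3.22 -14.61]  after turn [13.4   3.21 -8.62]  turn units [ 1.000e-02  1.617e+01 -2.000e-02]
t 0.1 pos [0.263  0.5663 0.2302] xang 1.136 yaxis [-0.001 -0.002 -1.   ] F [ 1.3 -0.3 -0.8] w 1.003 q6 -0.119
 shift units now [ -6.37   3.22 -14.61]  after turn [-13.4    3.21   8.62]  turn units [-2.000e-02 -1.984e+01 -1.000e-02]
```

>>> {"method": "drive_tool", "body": {"motion": [[[-0.42, 0, -0.97], [0, 0, 0], -1], [[-0.42, 0, -0.97], [0, 0, 0], -1], [[-0.42, 0, -0.97], [0, 0, 0], -1], [[-0.42, 0, -0.97], [0, 0, 0], -1], [[-0.42, 0, -0.97], [0, 0, 0], -1], [[-0.42, 0, -0.97], [0, 0, 0], -1], [[-0.42, 0, -0.97], [0, 0, 0], -1], [[-0.42, 0, -0.97], [0, 0, 0], -1], [[-0.42, 0, -0.97], [0, 0, 0], -1], [[-0.42, 0, -0.97], [0, 0, 0], -1], [[-0.42, 0, -0.97], [0, 0, 0], -1], [[-0.42, 0, -0.97], [0, 0, 0], -1]]}}

```text
time: 1.3
tool_pos: [0.4744, 0.3289, 0.2307]
tool_rot: [0.596, -0.596, -0.38, 0.381]
contact_force: [0.5, 0.4, 0.2]
gripper_width: 0.998
```

>>> {"method": "drive_tool", "body": {"motion": [[[-0.42, 0, -0.97], [0, 0, 0], -1], [[-0.42, 0, -0.97], [0, 0, 0], -1], [[-0.42, 0, -0.97], [0, 0, 0], -1], [[0, 0, 0], [0, 1, 0], -1], [[0, 0, 0], [0, 1, 0], -1], [[0, 0, 0], [0, 1, 0], -1], [[0, 0, 0], [0, 1, 0], -1], [[0, 0, 0], [0, 1, 0], -1], [[0, 0, 0], [0, 1, 0], -1], [[0, 0, 0], [0, 1, 0], -1], [[0, 0, 0], [0, 1, 0], -1], [[0, 0, 0], [0, 1, 0], -1]]}}

```text
time: 2.5
tool_pos: [0.5265, 0.2706, 0.2306]
tool_rot: [-0.696, 0.697, 0.122, -0.122]
contact_force: [0.3, -0.0, 0.7]
gripper_width: 0.999
```

>>> {"method": "drive_tool", "body": {"motion": [[[0, 0.3, 0], [0, 1, 0], -1], [[0, 0.3, 0], [0, 1, 0], -1], [[0, 0.3, 0], [0, 1, 0], -1], [[0, 0.3, 0], [0, 1, 0], -1], [[0, 0.3, 0], [0, 1, 0], -1], [[0, 0.3, 0], [0, 1, 0], -1], [[0, 0.3, 0], [0, 1, 0], -1], [[0, 0, 0], [0, 0.17, 0], -1], [[0, 0, 0], [0, 0, 0], -1]]}}

```text
time: 3.4
tool_pos: [0.5266, 0.2707, 0.1784]
tool_rot: [-0.7, 0.701, -0.097, 0.096]
contact_force: [0.5, -0.7, -0.0]
gripper_width: 1.002
```

Run:
```python
from h import *
togo([.527,.268,.098],-.275)
f=grab("side"); W=pts(f); cv2.imwrite("pics/side1.png",cv2.resize(f["img"][60:260,130:330],None,fx=3,fy=3))
```

```text
t 3.4 pos [0.5266 0.2707 0.1784] xang -0.274 yaxis [-0.001 -0.    -1.   ] F [ 0.5 -0.7 -0. ] w 1.002 q6 0.623
 shift units now [ 0.05  3.22 -0.1 ]  after turn [ 0.05  3.22 -0.1 ]  turn units [ 0.01  0.01 -0.01]
```

View pics/side1.png

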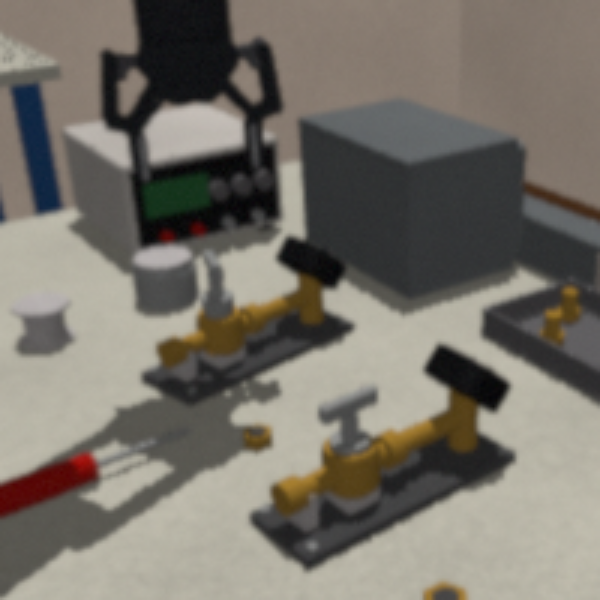

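The crop shows the open fingers, at about (140,170) and (255,160), above the raised handle at (213,275). I check centring by casting the side ray of the handle and comparing it with the TCP line.

Run:
```python
from h import *
f=grab("side"); W=pts(f); T=np.linalg.inv(f["world_from_camera"])
pr=lambda p: cv2.projectPoints(np.array([p]),cv2.Rodrigues(T[:3,:3])[0],T[:3,3],f["camera_matrix"],np.array([f["k1"],0,0,0,0.]))[0].ravel()
for p in([.5266,.2707,.1784],[.527,.268,.105]): print(p,((pr(p)-[130,60])*3).round(0))
sat=np.ptp(f["img"].astype(int),axis=2)
m=np.zeros(sat.shape,bool); m[140:165,190:212]=1
h=m&(W[...,2]>.09)&(W[...,2]<.125)&(sat<45)&(abs(W[...,0]-.527)<.04)&(abs(W[...,1]-.268)<.04)
P=W[h]; print(h.sum(),P.mean(0).round(4),P.min(0).round(4),P.max(0).round(4)); u,s,vt=np.linalg.svd(P[:,:2]-P[:,:2].mean(0)); print(np.arctan(vt[0,1]/vt[0,0]))
```

```text
[0.5266, 0.2707, 0.1784] [200. 187.]
[0.527, 0.268, 0.105] [211. 266.]
55 [0.5247 0.2604 0.1053] [0.5171 0.241  0.09  ] [0.5351 0.2888 0.1124]
1.3593256518625512
```

Both views agree to within 3 mm, so I descend and close.

>>> {"method": "drive_tool", "body": {"motion": [[[0, 0.5, -0.1], [0, 0, 0], -1], [[0, 0.5, 0], [0, 0, 0], -1], [[0, 0.5, 0], [0, 0, 0], -1], [[0, 0.5, 0], [0, 0, 0], -1], [[0, 0.5, 0], [0, 0, 0], -1], [[0, 0.4, 0], [0, 0, 0], -1], [[0, 0.3, 0], [0, 0, 0], -1], [[0, 0, 0], [0, 0, 0], -1]]}}

```text
time: 4.3
tool_pos: [0.5253, 0.268, 0.0971]
tool_rot: [-0.7, 0.701, -0.098, 0.096]
contact_force: [0.2, -0.1, 0.1]
gripper_width: 1.0
```

>>> {"method": "drive_tool", "body": {"motion": [[[0, 0, 0], [0, 0, 0], 0.3], [[0, 0, 0], [0, 0, 0], 0.5], [[0, 0, 0], [0, 0, 0], 0.6], [[0, 0, 0], [0, 0, 0], 0.7], [[0, 0, 0], [0, 0, 0], 0.8], [[0, 0, 0], [0, 0, 0], 1], [[0, 0, 0], [0, 0, 0], 1], [[0, 0, 0], [0, 0, 0], 1], [[0, 0, 0], [0, 0, 0], 1], [[0, 0, 0], [0, 0, 0], 1]]}}

```text
time: 5.3
tool_pos: [0.5279, 0.268, 0.0996]
tool_rot: [0.701, -0.7, 0.095, -0.099]
contact_force: [4.8, -0.7, -0.8]
gripper_width: 0.095
```

Run:
```python
from h import *
togo([.527,.268,.085],.21-np.pi/2)
f=grab("side"); cv2.imwrite("pics/side2.png",cv2.resize(f["img"][80:200,150:270],None,fx=5,fy=5,interpolation=cv2.INTER_CUBIC))
```

```text
t 5.3 pos [0.5279 0.268  0.0996] xang -0.275 yaxis [ 0.004 -0.    -1.   ] F [ 4.8 -0.7 -0.8] w 0.095 q6 0.621
 shift units now [-0.04  0.58 -0.01]  after turn [-0.01  0.58 -0.04]  turn units [-0.04 12.44  0.04]
```

View pics/side2.png

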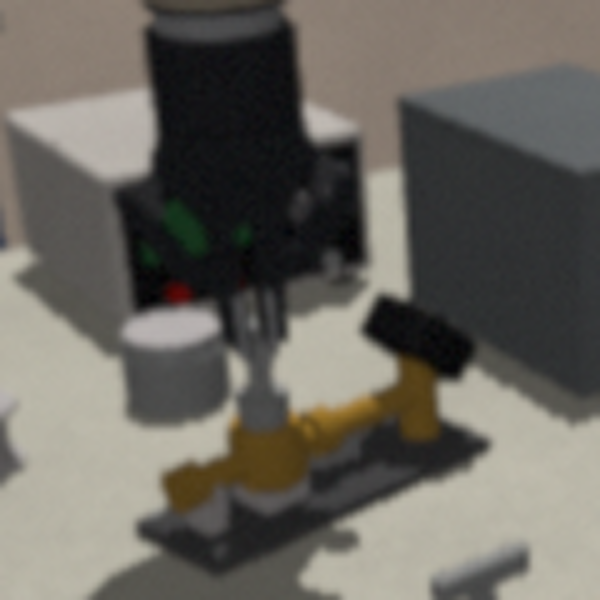

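The bar is gripped: the opening is 0.095, about 8 mm, and the picture shows the fingers closed on the bar at about (255,310). Now I turn and push together for the first half.

>>> {"method": "drive_tool", "body": {"motion": [[[0.08, 0.02, 0], [0, 0.5, 0], 1], [[0, 0.02, 0], [0, 0.5, 0], 1], [[0, 0.02, 0], [0, 0.5, 0], 1], [[0, 0.02, 0], [0, 0.5, 0], 1], [[0, 0.02, 0], [0, 0.5, 0], 1], [[0, 0.02, 0], [0, 0.5, 0], 1], [[0, 0.02, 0], [0, 0.5, 0], 1], [[0, 0.02, 0], [0, 0.5, 0], 1], [[0, 0.02, 0], [0, 0.5, 0], 1], [[0, 0.02, 0], [0, 0.5, 0], 1], [[0, 0.02, 0], [0, 0.5, 0], 1], [[0, 0.02, 0], [0, 0.5, 0], 1]]}}

```text
time: 6.55
tool_pos: [0.5272, 0.2685, 0.094]
tool_rot: [0.651, -0.651, 0.276, -0.275]
contact_force: [-4.9, -0.1, 7.3]
gripper_width: 0.094
```

Run:
```python
from h import *
togo([.527,.268,.085],.21-np.pi/2)
f=grab("side"); cv2.imwrite("pics/side3.png",cv2.resize(f["img"][80:200,150:270],None,fx=5,fy=5,interpolation=cv2.INTER_CUBIC))
```

```text
t 6.55 pos [0.5272 0.2685 0.094 ] xang -0.8 yaxis [-0.002  0.001 -1.   ] F [-4.9 -0.1  7.3] w 0.094 q6 1.144
 shift units now [ 0.01  0.36 -0.02]  after turn [ 0.02  0.36 -0.01]  turn units [ 0.02  6.42 -0.02]
```

View pics/side3.png

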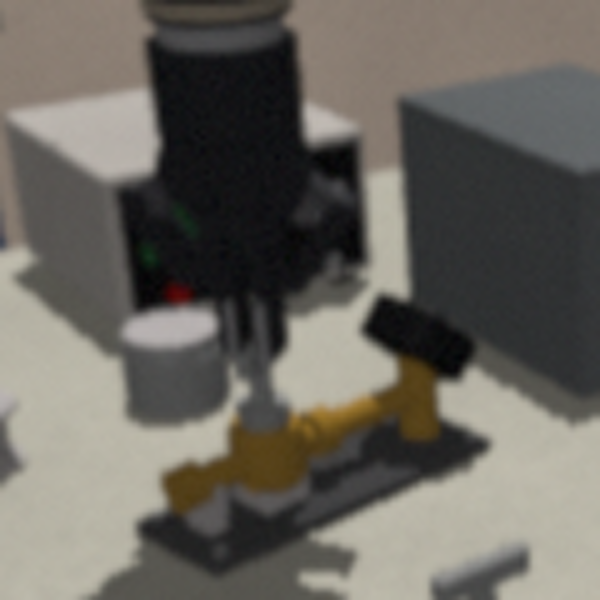

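The plug is about 5.6 mm lower and 0.52 rad round, with 7 N of resistance, so it is mid-band. I continue.

>>> {"method": "drive_tool", "body": {"motion": [[[0, 0.025, 0], [0, 0.53, 0], 1], [[0, 0.025, 0], [0, 0.53, 0], 1], [[0, 0.025, 0], [0, 0.53, 0], 1], [[0, 0.025, 0], [0, 0.53, 0], 1], [[0, 0.025, 0], [0, 0.53, 0], 1], [[0, 0.025, 0], [0, 0.53, 0], 1], [[0, 0.025, 0], [0, 0.53, 0], 1], [[0, 0.025, 0], [0, 0.53, 0], 1], [[0, 0.025, 0], [0, 0.53, 0], 1], [[0, 0.025, 0], [0, 0.53, 0], 1], [[0, 0.025, 0], [0, 0.53, 0], 1], [[0, 0.025, 0], [0, 0.53, 0], 1]]}}

```text
time: 7.8
tool_pos: [0.5268, 0.2695, 0.0874]
tool_rot: [0.551, -0.551, 0.445, -0.442]
contact_force: [-9.7, 2.1, 14.7]
gripper_width: 0.096
```

>>> {"method": "drive_tool", "body": {"motion": [[[0, 0.03, 0], [0, 0, 0], 1], [[0, 0.03, 0], [0, 0, 0], 1], [[0, 0.03, 0], [0, 0, 0], 1]]}}

```text
time: 8.1
tool_pos: [0.5269, 0.2696, 0.0873]
tool_rot: [-0.551, 0.551, -0.444, 0.441]
contact_force: [-15.5, 0.1, 24.7]
gripper_width: 0.091
```

```bash
python3 -c "
from h import *
togo([.527,.268,.085],.21-np.pi/2)"
```

```text
t 8.1 pos [0.5269 0.2696 0.0873] xang -1.353 yaxis [-0.004  0.003 -1.   ] F [-15.5   0.1  24.7] w 0.091 q6 1.698
 shift units now [ 0.06  0.09 -0.01]  after turn [ 0.06  0.09 -0.01]  turn units [ 0.04  0.08 -0.04]
```

The force rose to 25 N with no further descent, after 12.3 mm in all, so the plug is on its stop. I ease off, open and retreat.

>>> {"method": "drive_tool", "body": {"motion": [[[0, -0.06, 0], [0, 0, 0], 1], [[0, -0.04, 0], [0, 0, 0], 1], [[0, 0, 0], [0, 0, 0], 0.4], [[0, 0, 0], [0, 0, 0], -0.2], [[0, 0, 0], [0, 0, 0], -1], [[0, 0, 0], [0, 0, 0], -1], [[0, 0, 0], [0, 0, 0], -1], [[0, 0, 0], [0, 0, 0], -1], [[0, 0, 0], [0, 0, 0], -1], [[0, 0, 0], [0, 0, 0], -1]]}}

```text
time: 9.1
tool_pos: [0.5281, 0.2678, 0.0855]
tool_rot: [-0.551, 0.551, -0.443, 0.443]
contact_force: [-0.2, 0.2, -0.2]
gripper_width: 1.003
```

>>> {"method": "drive_tool", "body": {"motion": [[[0, -0.5, 0], [0, 0, 0], -1], [[0, -1, 0], [0, 0, 0], -1], [[0, -1, 0], [0, 0, 0], -1], [[0, -1, 0], [0, 0, 0], -1], [[0, -1, 0], [0, 0, 0], -1], [[0, -1, 0], [0, 0, 0], -1], [[1, 0, 0], [0, 0, 0], -1], [[1, 0, 0], [0, 0, 0], -1], [[1, 0, 0], [0, 0, 0], -1], [[1, 0, 0], [0, 0, 0], -1], [[1, 0, 0], [0, 0, 0], -1], [[1, 0, 0], [0, 0, 0], -1]]}}

```text
time: 10.3
tool_pos: [0.5606, 0.1204, 0.2243]
tool_rot: [0.552, -0.551, 0.443, -0.443]
contact_force: [-0.1, 0.6, -0.3]
gripper_width: 1.0
```

>>> {"method": "drive_tool", "body": {"motion": [[[1, 0, 0], [0, 0, 0], -1], [[1, 0, 0], [0, 0, 0], -1], [[1, 0, 0], [0, 0, 0], -1], [[1, 0, 0], [0, 0, 0], -1], [[0, 0, 0], [0, 0, 0], -1]]}}

```text
time: 10.8
tool_pos: [0.5825, 0.0213, 0.2242]
tool_rot: [0.551, -0.55, 0.443, -0.444]
contact_force: [-0.3, 0.2, -0.4]
gripper_width: 1.001
```

Run:
```python
from h import *
togo([.527,.268,.085],.21-np.pi/2)
f=grab("top"); W=pts(f); im=f["img"]; sat=np.ptp(im.astype(int),axis=2)
h=(abs(W[...,0]-.527)<.045)&(abs(W[...,1]-.268)<.045)&(W[...,2]>.085)&(W[...,2]<.125)&(sat<45)
P=W[h]; print(h.sum(),P.mean(0).round(4),np.percentile(P[:,2],[10,50,90]).round(4)); u,s,vt=np.linalg.svd(P[:,:2]-P[:,:2].mean(0)); print("ang",np.arctan(vt[0,1]/vt[0,0]))
cv2.imwrite("pics/top4.png",cv2.resize(im[100:250,50:200],None,fx=4,fy=4))
```

```text
t 10.8 pos [0.5825 0.0213 0.2242] xang -1.357 yaxis [ 0.001 -0.001 -1.   ] F [-0.3  0.2 -0.4] w 1.001 q6 1.266
 shift units now [-10.12   5.56  -0.08]  after turn [-10.11   5.57  -0.12]  turn units [-0.01  0.04  0.01]
139 [0.5268 0.2677 0.0965] [0.0919 0.0974 0.0998]
ang 0.2041302888184477
```

View pics/top4.png

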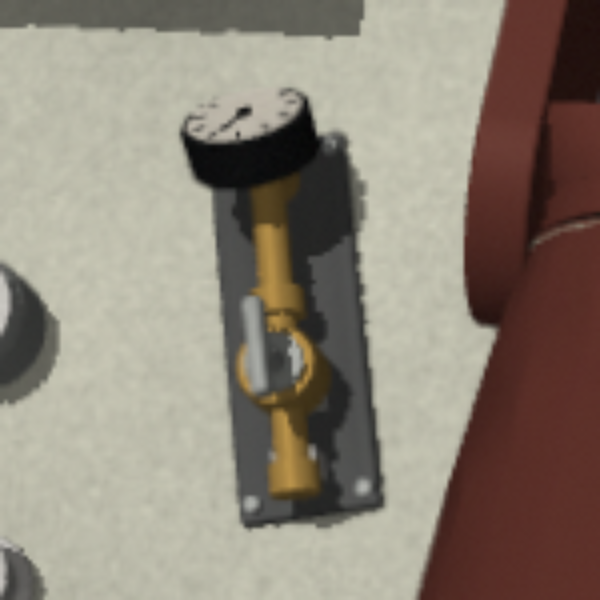

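The bar's angle is 0.204, against 0.21 for the pipe. Its top is at 0.0974 (90th percentile 0.0998), the same as the two home cocks. The bar at (255,345) lies parallel to the pipe, and the arm is clear. I hand in.

```bash
python3 -c "
from h import *
print(manip.job_done(), manip.state()['time'])"
```

```text
the job is handed in; nothing more can be done
the job is handed in; nothing more can be done
```

The loose plug was on the left-hand cock. I gripped its T handle, pushed it down and turned it clockwise together, then let go and moved clear. I handed the job in just after 10.8 s; no verdict is reported.

- **On the way:** partway through, the tool was about 5.6 mm down and 0.52 rad round. That puts the plug at roughly 7.5 mm lift and 0.56 rad, inside the required band.
- **Home:** the tool went down 12.3 mm in all. The force then rose to 25 N with no further travel, which I took as the stop. The bar's top reads 97.4 mm, the same as the two home cocks (98 mm).
- **In line:** the handle is at 0.204 rad in the world and the pipe at about 0.21, so they agree to within about 0.01 rad.
- **Clear:** the gripper is open and more than 0.2 m away. The measured force is about zero.

One check differed slightly: the side and top views placed the handle's centre up to 3 mm apart. Closing the gripper also shifted the TCP by about 2.6 mm, and the sideways force reached 15 N at the end of the push. That force was gone after letting go.

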